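# Tip a sharpening stone flat and clamp it in its holder

### The job

The sharpening stone is standing on its narrow long side on the wooden holder: push it over gently, without picking it up, so that it lies flat on the board with its grey face up. Then push it back flush against the low rail along the far edge of the board, and only after that push the blue jaw home so that the stone is clamped end to end between the jaw and the fixed end stop. Leave the two chisels in front of the holder and the jar beside it where they are.

Things in the scene. Friction and masses are not known exactly. Their poses are not given: they have to be found in the camera images.
- stone: sharpening stone 48 x 150 x 24 mm (own x, y, z), 0.3-0.6 kg, one broad face grey, the other tan. Origin: centre of the tan face; +z points out of the grey face. It starts on its narrow long side on the board, x up, grey face to the board's front edge. Pushed high on the grey face it pivots on the tan lower edge, falls by itself past 27 deg and lies grey up, x toward the rail.
- holder: fixed wooden board 140 x 315 mm, top 16 mm above the table; origin on the table (board x -70..70, y -170..145 mm). +x points to the aluminium back rail (11 mm high, inner face x = +50, y -80..105 mm). At the +y end the fixed aluminium end stop (16 mm high, inner face y = +105, x -12..48 mm), at the -y end the blue jaw.
- seat (a point): point on the board's top face where the clamped stone's origin comes to lie (stone flush with the rail and against the end stop, axes parallel to the holder's). Holder frame: x +26, y +30, z +16 mm. Axes as the holder's.
- jaw (a joint): travel of the blue jaw along the holder's +y, m: 0 fully open (its face at holder y = -105 mm), 0.060 when it clamps the stone on the end stop, limit 0.068. Stays where left; friction about 2.5 N, plus 3 to 6 N to slide the stone. Block 60 x 30 mm, 16.5 mm high, centred at holder x = +18 mm.
- jaw_tab (a point): centre of the rear (-y) face of the jaw's upright blue thumb tab, 30 mm above the board; moves with the jaw. Tab 36 mm wide (x), 12 mm thick, 15 to 45 mm above the board; the block below stands out 4 mm farther back. Push here along the holder's +y.
- flat_chisel: steel flat chisel 23 x 162 x 16 mm lying on the table in front of the holder; origin under its middle, length along y. To be left alone.
- claw_chisel: steel claw chisel 22 x 166 x 14 mm lying in front of the flat one; origin under its middle, length along y. To be left alone.
- jar: glass jar with screw lid, 60 mm across, 81 mm high, beyond the fixed stop end of the holder; origin under its middle. To be left alone.

How it is judged:
On the way, in this order (a step that is already met when the one before it is completed fails the run):
1. the stone lies flat on the board, grey face up, against the back rail (within 4 mm), with the jaw still at least 10 mm from home (angle between stone's own z axis and vertical below 0.08 rad and x of stone in the frame of seat above -0.004 m and value of joint jaw below 0.05 m), for 0.2 s.
2. the jaw is pushed home (value of joint jaw above 0.057 m), for 0.2 s.
At the end, for the whole second after the job is handed in: The stone lies at rest flat on the board with the grey face up (within 0.08 rad), flush with the back rail (within 4 mm) and square to it (within 0.05 rad), its end within 3 mm of the fixed stop, and the blue jaw is closed on its other end (jaw travel above 57 mm) (angle between stone's own z axis and vertical below 0.08 rad and x of stone in the frame of seat between -0.004 and 0.004 m and y of stone in the frame of seat between -0.003 and 0.003 m and z of stone in the frame of seat below 0.004 m and angle between the y axis of stone and the y axis of holder, either way round below 0.05 rad and value of joint jaw above 0.057 m and linear speed of stone below 0.01 m/s); the robot touches nothing.
It fails at once if the stone is picked up from the board instead of tipped (height (world z) of stone above 0.055 m).
It fails at once if the stone is knocked off the board (height (world z) of stone below 0.008 m).
It fails at once if the stone is struck or pressed roughly (more than 50 N from the fingers) (contact force between the fingers and stone above 50 N).
It fails at once if one of the two chisels or the jar is moved more than 30 mm (distance of any of flat_chisel, claw_chisel, jar from where it was at the start of the episode above 0.03 m).
It also fails if it takes over 51 s, if anything falls off the work surface, if the arm or the gripper's body presses on something with over 40 N, if the wrist force passes 120 N, or if a joint passes its speed limit or range.

### The arm

A 7-joint arm with a two-finger parallel gripper is mounted at the origin on a cart in front of the work surface, level with it; the furniture and walls round the work are solid. World frame = base frame: x ahead of the robot, y to its left, z up, the work surface at z = 0. Lengths are in m, angles in rad, forces in N, time in s.
With the tool pointing down it reaches from about 0.4 to 0.925 m from the base axis. Payload 4.1 kg.
Tool frame: the origin (TCP) lies between the finger pads; the fingertips stand 19 mm ahead of it and the grasp point (between the pads) is the TCP; z points along the fingers, y is the line along which they close (so a half turn about z gives the same grasp; the last joint's range is limited). The gripper opens to 85 mm and grips with 20 to 120 N. Pads are 22 mm wide; open, the fingers measure 114 mm over their backs; the gripper's body (76 mm by 85 mm) begins 54 mm behind the grasp point. The pads swing forward as they close: fully open they stand 13 mm farther back than shut.
Start: joints at [-0.099, 0.398, 0.045, 1.537, -0.019, 1.207, -0.051], TCP at [0.65, 0, 0.25] pointing down, gripper open.
Joint ranges: [-2.82, 2.82], [-0.49, 2.23], [-1.37, 1.46], [0, 2.46], [-1.36, 4.5], [0.23, 2], [-2.94, 2.94]. Speed limits (rad/s): [2.57, 2.57, 3.14, 3.14, 3.14, 3.14, 3.14].

### API

Orientations are given as a unit quaternion [x, y, z, w].
In Python, from plant import read_state, capture, camera_info, hand_in gives the robot as it stands.
- The arm moves only by the tool shift_gripper, called after ">>>" in YAML: its name, and indented under it one key for each argument. Schema: {"type":"object","properties":{"rows":{"type":"array","items":{"type":"object","properties":{"wx":{"type":"number"},"wy":{"type":"number"},"wz":{"type":"number"},"sx":{"type":"number"},"sy":{"type":"number"},"sz":{"type":"number"},"aperture":{"type":"number"}},"additionalProperties":false,"required":["aperture"]},"minItems":1,"maxItems":20},"squeeze":{"type":"number"},"only":{"type":"string"},"quiet":{"type":"boolean"},"lines":{"type":"string"}},"required":["rows"],"additionalProperties":false}. rows is a list of rows, 1 to 20 of them, each an object with the fields wx, wy, wz (a rotation vector in parts of the range, where 1.0 means 360 degrees), sx, sy, sz (the shift in shares of the most that a row can go, 1 being 62.5 mm), aperture (the finger opening in m); a field left out counts as zero (the opening has to be given); each row shifts and turns the commanded pose from where the row before left it, along the tool's axes as they then stand; what a row does not reach is not made up. A row lasts 1/8 s, in which the tool goes at most 0.0625 m and 0.188 rad, less where a joint would pass 70% of its speed; a pose out of reach is approached as far as the arm can. The fingers move at their own pace and stop on an object; squeeze is the grip in N (left out, the last holds). Time passes only in rows, so rows that do not move let the fingers close. The tool returns the time, the measured TCP pose, the force, the opening and the grip force at its end. only (a regular expression) keeps the lines of the reply that match it, lines (a string "A,B") keeps lines A to B, and quiet returns only ok. No shift or turn number may pass 1 either way. Input that does not fit is refused with a message, and nothing moves.
- read_state(): the state, without advancing time (a new reading comes with each control period).
- capture(name): name is "scene" or "side" or "wrist"; returns the picture (384x512x3 uint8, blue, green, red); there is no depth.
- camera_info(name): a dict with "K" (3x3 intrinsics, pixels), "xyz" and "rotation" of the camera in the world. Camera axes: x right, y down, z forward; pixel columns grow to the right and rows downward; lengths in m; the calibration is good to about 2 mm. A picture is of the moment at which its call begins: read the wrist's pose just before it. camera_info takes no time and is no camera call; for the wrist camera it gives the pose at the moment of the call.
- hand_in(): hands the job in; it is judged then, once.
The state is a dict: "clock": time; "q": joint angles; "dq": joint speeds; "tau": joint torques, N m; "position": TCP position; "tcp_rot": TCP orientation; "wrist_force": force on the tool from outside, world axes, zero at the start; "torque": the same for the moment, N m; "width": finger opening in m; "grasp_force": force on a finger pad.
Only numpy, scipy, OpenCV 4.12 (cv2) and the standard library are available. Lean on these libraries where they do the work, as an engineer would, in place of code of your own. Each camera call takes 0.05 s, during which the arm holds its last target. There are 200 camera calls.

## Working session

There is one attempt and no reset: what is moved stays moved. The work goes in short steps, Python scripts to look and compute and a tool call to move; the robot and the scene stay as the last step left them, time stands still between calls to the robot, and variables do not carry over. Pictures are saved under pics/ and viewed, at most 10 in all, crops included, and the job is handed in when it is done.

```bash
mkdir -p pics; ls; python3 - <<'E'
from plant import *
import cv2
for n in ("scene","side"):
    cv2.imwrite(f"pics/{n}0.png",cv2.resize(capture(n),(800,600),interpolation=cv2.INTER_CUBIC))
    c=camera_info(n);print(n,c)
s=read_state();print(s["clock"],s["position"],s["tcp_rot"])
E
```

```text
pics
scene {'K': array([[381.96505996,   0.        , 257.89806906],
       [  0.        , 381.96505996, 193.81471518],
       [  0.        ,   0.        ,   1.        ]]), 'xyz': array([0.23737755, 0.85028328, 0.64474304]), 'rotation': array([-0.19542777,  0.90527546, -0.36821443,  0.08186853])}
side {'K': array([[390.82604387,   0.        , 255.95812172],
       [  0.        , 390.82604387, 192.1979537 ],
       [  0.        ,   0.        ,   1.        ]]), 'xyz': array([0.12603516, 0.88828363, 0.54199715]), 'rotation': array([-0.23918266,  0.85620856, -0.44192397,  0.1200073 ])}
0.1 [6.49474390e-01 3.97565785e-05 2.49392513e-01] [ 7.07065674e-01  7.07147356e-01 -6.46203399e-04 -5.76121037e-04]
```

View pics/scene0.png

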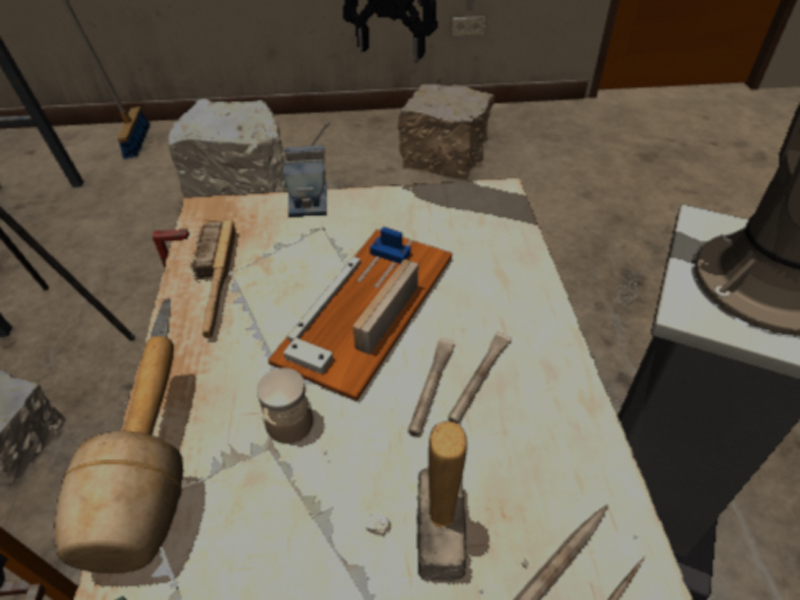

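View pics/side0.png

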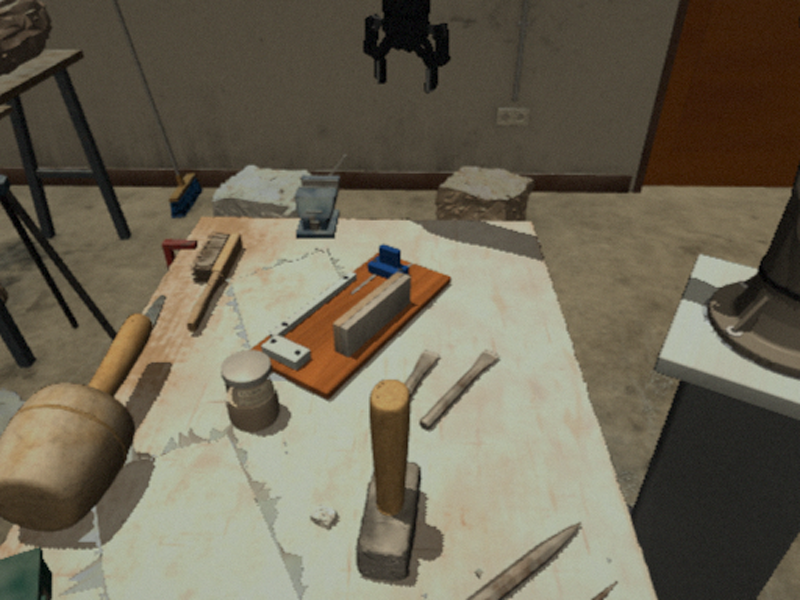

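The scene view shows the board with corners at about (452,257), (358,398), (270,360) and (380,230). The stone stands near the front edge, the jaw is at (390,243), the jar at (283,385), and both chisels lie in front. In the side view the board corners are (450,280), (330,396) and (255,345).

```bash
cat > h.py <<'E'
from plant import *
import numpy as np,cv2
from scipy.spatial.transform import Rotation as R
from scipy.optimize import least_squares
def ray(c,p,z):
    d=R.from_quat(c["rotation"]).as_matrix()@np.linalg.solve(c["K"],[p[0],p[1],1]); o=np.array(c["xyz"])
    return o+d*(z-o[2])/d[2]
def proj(c,P):
    q=(np.atleast_2d(P)-c["xyz"])@R.from_quat(c["rotation"]).as_matrix()
    q=q@c["K"].T; return q[:,:2]/q[:,2:]
def hold(t,P): # holder->world, t=x,y,yaw
    P=np.atleast_2d(P); c,s=np.cos(t[2]),np.sin(t[2])
    return np.c_[t[0]+c*P[:,0]-s*P[:,1],t[1]+s*P[:,0]+c*P[:,1],P[:,2]]
E
python3 - <<'E'
from h import *
S=1.5625
c=camera_info("scene");d=camera_info("side")
for p in [(452,257),(358,398),(270,360),(380,230)]: print(ray(c,np.array(p)/S,.016))
for p in [(450,280),(330,396)]: print(ray(d,np.array(p)/S,.016))
w=camera_info("wrist");cv2.imwrite("pics/wrist0.png",cv2.resize(capture("wrist"),(800,600),interpolation=cv2.INTER_CUBIC))
np.save("w0.npy",w,allow_pickle=True);print(w)
E
```

```text
[0.46518875 0.16772161 0.016     ]
[0.47618031 0.47035259 0.016     ]
[0.61299895 0.46412034 0.016     ]
[0.59964748 0.15331565 0.016     ]
[0.46534377 0.16726727 0.016     ]
[0.47290965 0.47071558 0.016     ]
{'K': array([[275.89794543,   0.        , 253.04635077],
       [  0.        , 275.89794543, 189.5422768 ],
       [  0.        ,   0.        ,   1.        ]]), 'xyz': array([0.65062856, 0.07889502, 0.37302913]), 'rotation': array([ 9.87612648e-01,  7.82422119e-05, -4.98950260e-04,  1.56910812e-01])}
```

View pics/wrist0.png

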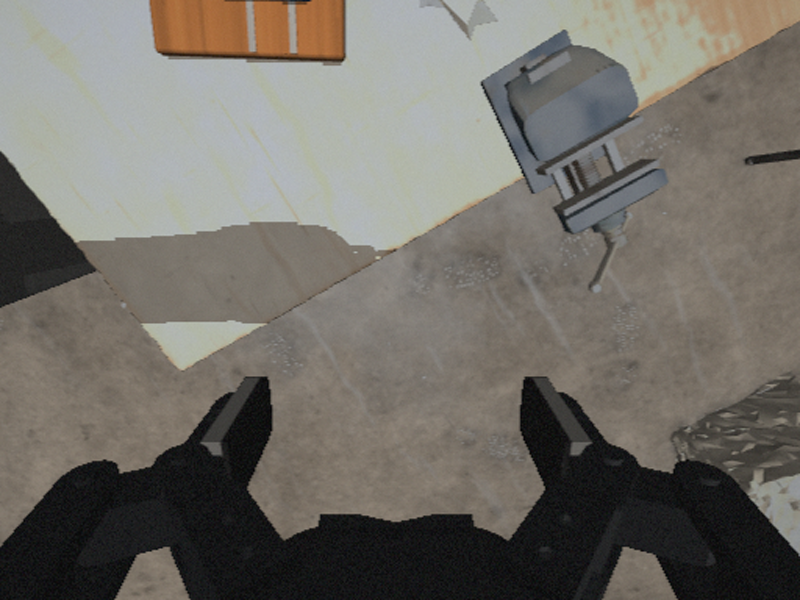

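Careful with the scale: shifts go in shares of 62.5 mm and turns go in shares of 360 degrees. That gives: 0.03 m is 0.48, -0.023 m is -0.368.

>>> shift_gripper:
  rows:
    - {"sx": 0.48,"sy": -0.368,"aperture": 0.085}
    - {"sx": 0.48,"sy": -0.368,"aperture": 0.085}
    - {"sx": 0.48,"sy": -0.368,"aperture": 0.085}
    - {"sx": 0.48,"sy": -0.368,"aperture": 0.085}
    - {"sx": 0.48,"sy": -0.368,"aperture": 0.085}
    - {"sx": 0.48,"sy": -0.368,"aperture": 0.085}
    - {"sx": 0.48,"sy": -0.368,"aperture": 0.085}
    - {"sx": 0.48,"sy": -0.368,"aperture": 0.085}
    - {"sx": 0.48,"sy": -0.368,"aperture": 0.085}
    - {"sx": 0.48,"sy": -0.368,"aperture": 0.085}

```text
clock: 1.4
position: [0.419, 0.3007, 0.2501]
tcp_rot: [0.707, 0.707, -0.0, 0.0]
wrist_force: [0.4, -0.1, 0.4]
width: 0.0849
grasp_force: 0.0
```

>>> shift_gripper:
  rows:
    - {"wz": -0.0271,"aperture": 0.085}
    - {"wz": -0.0271,"aperture": 0.085}
    - {"wz": -0.0271,"aperture": 0.085}
    - {"wz": -0.0271,"aperture": 0.085}
    - {"wz": -0.0271,"aperture": 0.085}
    - {"wz": -0.0271,"aperture": 0.085}
    - {"wz": -0.0271,"aperture": 0.085}
    - {"wz": -0.0271,"aperture": 0.085}
    - {"wz": -0.0271,"aperture": 0.085}
    - {"aperture": 0.085}

```text
clock: 2.65
position: [0.4199, 0.2998, 0.2501]
tcp_rot: [0.021, 1.0, -0.0, -0.0]
wrist_force: [0.8, 0.3, -1.3]
width: 0.0852
grasp_force: 0.0
```

```bash
python3 - <<'E'
from h import *
w=camera_info("wrist");np.save("w1.npy",w,allow_pickle=True)
cv2.imwrite("pics/wrist1.png",cv2.resize(capture("wrist"),(800,600),interpolation=cv2.INTER_CUBIC))
s=read_state();print(w,s["clock"],s["position"],R.from_quat(s["tcp_rot"]).as_matrix().round(3))
E
```

```text
{'K': array([[275.89794543,   0.        , 253.04635077],
       [  0.        , 275.89794543, 189.5422768 ],
       [  0.        ,   0.        ,   1.        ]]), 'xyz': array([0.34154197, 0.30268473, 0.37376845]), 'rotation': array([0.71315005, 0.6832187 , 0.10837243, 0.11351049])} 2.7 [0.41993012 0.29980774 0.25011825] [[-0.999  0.044 -0.   ]
 [ 0.044  0.999 -0.   ]
 [ 0.    -0.    -1.   ]]
```

View pics/wrist1.png

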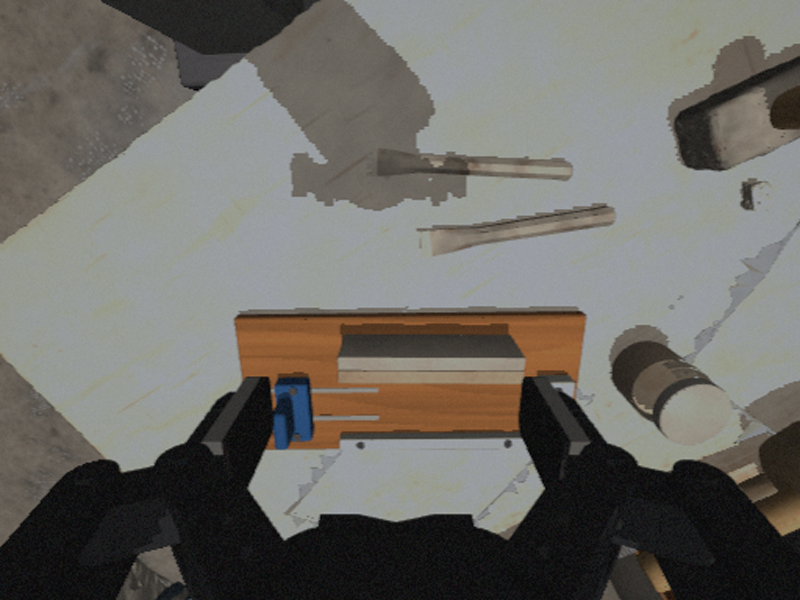

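The wrist view shows front board corners at (236,315) and (585,314). The stone's top face spans (338,358) to (525,383), with the grey face toward the camera. The rail runs (341,436)–(522,433), and the jaw is at (293,410).

```bash
python3 - <<'E'
from h import *
S=1.5625
c=camera_info("scene");d=camera_info("side");w=np.load("w1.npy",allow_pickle=True).item()
for p in [(236,315),(585,314)]: print("board",ray(w,np.array(p)/S,.016))
for p in [(338,358),(525,358),(525,383),(339,383)]: print("stone",ray(w,np.array(p)/S,.064))
obs=[(c,(452,257),(-70,-170,16)),(c,(358,398),(-70,145,16)),(c,(270,360),(70,145,16)),(c,(380,230),(70,-170,16)),
(d,(450,280),(-70,-170,16)),(d,(330,396),(-70,145,16)),(w,(236,315),(-70,-170,16)),(w,(585,314),(-70,145,16))]
f=lambda t:np.concatenate([(proj(a,hold(t,np.array(P)/1000))[0]-np.array(p)/S)*(2 if a is w else 1) for a,p,P in obs])
r=least_squares(f,[.53,.32,-.04]);print(r.x,r.fun.round(1))
f2=lambda t:np.concatenate([(proj(w,hold([t[0],t[1],t[2]],np.array([[-12,-75,64],[-12,75,64],[12,75,64],[12,-75,64]])/1000))-np.array([(338,358),(525,358),(525,383),(339,383)])/S)]).ravel()
q=least_squares(f2,[.5,.3,-.04]);print("stone",q.x,q.fun.round(1))
t=r.x;C,s=np.cos(t[2]),np.sin(t[2]);print("in holder",np.array([[C,s],[-s,C]])@(q.x[:2]-t[:2]))
print("tab open",hold(t,[.018,-.131,.046]))
for p in [(428,150),(410,128)]: pass
for p in [(423,250),(615,215),(380,160),(570,170)]: print("chis",ray(w,np.array(p)/S,.008))
E
```

```text
board [0.46957353 0.15569121 0.016     ]
board [0.48183185 0.46435905 0.016     ]
stone [0.49202319 0.25050734 0.064     ]
stone [0.49834963 0.39862682 0.064     ]
stone [0.52072842 0.39974605 0.064     ]
stone [0.51431427 0.24943741 0.064     ]
[ 0.54528417  0.32038183 -0.03628457] [ 0.6 -4.  -1.4 -1.7 -2.6 -1.6 -2.3 -2.1  1.3 -3.2 -2.3 -2.4 -3.9 -0.4
  5.2 -1.9]
stone [ 0.50641772  0.32456166 -0.04149536] [-0.4 -0.5  1.1 -0.6 -0.6  0.6 -0.2  0.7]
in holder [-0.03899249  0.00276713]
tab open [[0.55852008 0.18881507 0.046     ]]
chis [0.41987164 0.32295763 0.008     ]
chis [0.39688367 0.48488862 0.008     ]
chis [0.34437689 0.28990783 0.008     ]
chis [0.35877745 0.44410872 0.008     ]
```

In the tool's units: 0.038 m is 0.608, -0.0085 m is -0.136.

>>> shift_gripper:
  rows:
    - {"sx": -0.136,"sy": 0.0912,"sz": 0.608,"aperture": 0.085}
    - {"sx": -0.136,"sy": 0.0912,"sz": 0.608,"aperture": 0.085}
    - {"sx": -0.136,"sy": 0.0912,"sz": 0.608,"aperture": 0.085}
    - {"sx": -0.136,"sy": 0.0912,"sz": 0.608,"aperture": 0.085}
    - {"sx": -0.136,"sy": 0.0912,"sz": 0.608,"aperture": 0.085}
    - {"aperture": 0.085}
    - {"aperture": 0.085}

```text
clock: 3.58
position: [0.4639, 0.3272, 0.0613]
tcp_rot: [0.021, 1.0, 0.0, 0.0]
wrist_force: [0.5, 0.4, -0.2]
width: 0.085
grasp_force: 0.0
```

>>> shift_gripper:
  rows:
    - {"sx": -0.08,"aperture": 0.085}
    - {"sx": -0.08,"aperture": 0.085}
    - {"sx": -0.08,"aperture": 0.085}
    - {"sx": -0.08,"aperture": 0.085}

```text
clock: 4.08
position: [0.4838, 0.3258, 0.0606]
tcp_rot: [0.021, 1.0, -0.0, -0.0]
wrist_force: [-2.7, -0.1, 1.1]
width: 0.0847
grasp_force: 0.9
```

In the tool's units: -0.004 m is -0.064.

>>> shift_gripper:
  rows:
    - {"sx": -0.064,"aperture": 0.085}
    - {"sx": -0.064,"aperture": 0.085}

```text
clock: 4.32
position: [0.4917, 0.3256, 0.0603]
tcp_rot: [0.02, 1.0, -0.0, -0.0]
wrist_force: [-1.1, -0.3, 1.0]
width: 0.0853
grasp_force: 0.6
```

>>> shift_gripper:
  rows:
    - {"sx": -0.064,"aperture": 0.085}
    - {"aperture": 0.085}

```text
clock: 4.58
position: [0.4963, 0.3254, 0.0603]
tcp_rot: [0.021, 1.0, 0.0, 0.0]
wrist_force: [0.8, 0.2, 0.1]
width: 0.0851
grasp_force: 0.0
```

```bash
python3 - <<'E'
from h import *
a=capture("side")[150:270,140:300]; b=capture("scene")[130:270,160:300]
cv2.imwrite("pics/t1.png",np.hstack([cv2.resize(a,(400,300),interpolation=2),cv2.resize(b,(400,300),interpolation=2)]))
E
```

```text
(no output)
```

View pics/t1.png

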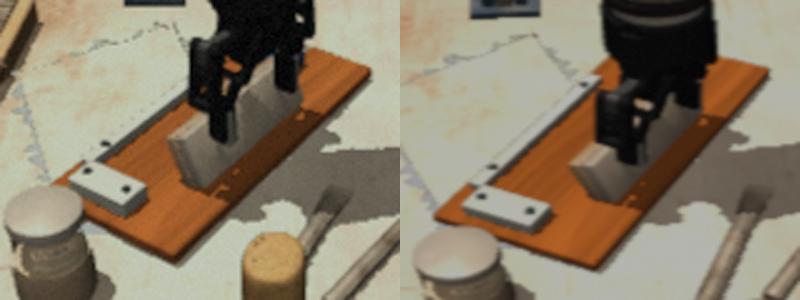

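The crops show the stone tilting about its lower tan edge, with both fingers on the grey face and the end stop and rail clear. I'll keep pushing gently.

In the tool's units: -0.004 m is -0.064.

>>> shift_gripper:
  rows:
    - {"sx": -0.064,"aperture": 0.085}
    - {"sx": -0.064,"aperture": 0.085}
    - {"sx": -0.064,"aperture": 0.085}
    - {"aperture": 0.085}
    - {"aperture": 0.085}
    - {"aperture": 0.085}

```text
clock: 5.42
position: [0.5074, 0.325, 0.0603]
tcp_rot: [0.02, 1.0, -0.0, -0.0]
wrist_force: [-1.1, -0.8, -0.0]
width: 0.085
grasp_force: 0.0
```

```bash
python3 - <<'E'
from h import *
a=capture("side")[150:270,140:300]; b=capture("scene")[130:270,160:300]
cv2.imwrite("pics/t2.png",np.hstack([cv2.resize(a,(400,300),interpolation=2),cv2.resize(b,(400,300),interpolation=2)]))
E
```

```text
(no output)
```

View pics/t2.png

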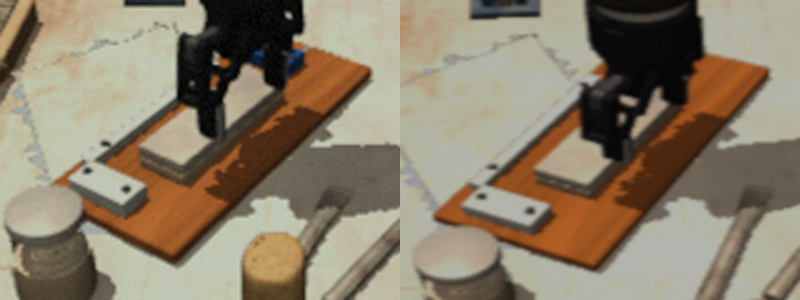

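The stone now lies flat. Next I back off, lower the fingers, and push it toward the rail.

In the tool's units: 0.016 m is 0.256, 0.015 m is 0.24.

>>> shift_gripper:
  rows:
    - {"sx": 0.24,"sz": -0.064,"aperture": 0.085}
    - {"sx": 0.24,"aperture": 0.085}
    - {"sz": 0.256,"aperture": 0.085}
    - {"sz": 0.256,"aperture": 0.085}
    - {"aperture": 0.085}

```text
clock: 6.15
position: [0.4766, 0.3249, 0.03]
tcp_rot: [0.021, 1.0, -0.001, -0.002]
wrist_force: [-0.2, -0.3, -1.0]
width: 0.0852
grasp_force: 0.0
```

>>> shift_gripper:
  rows:
    - {"sx": -0.128,"aperture": 0.085}
    - {"sx": -0.128,"aperture": 0.085}
    - {"sx": -0.096,"aperture": 0.085}
    - {"sx": -0.096,"aperture": 0.085}
    - {"sx": -0.096,"aperture": 0.085}

```text
clock: 6.78
position: [0.5102, 0.3249, 0.0323]
tcp_rot: [0.02, 1.0, -0.0, -0.002]
wrist_force: [-5.1, 0.7, 4.0]
width: 0.0848
grasp_force: 2.6
```

>>> shift_gripper:
  rows:
    - {"sx": -0.096,"aperture": 0.085}
    - {"sx": -0.096,"aperture": 0.085}

```text
clock: 7.02
position: [0.5225, 0.3248, 0.0323]
tcp_rot: [0.02, 1.0, -0.0, -0.001]
wrist_force: [-3.7, 0.1, 2.3]
width: 0.0846
grasp_force: 2.0
```

In the tool's units: -0.004 m is -0.064, -0.002 m is -0.032.

>>> shift_gripper:
  rows:
    - {"sx": -0.064,"aperture": 0.085}
    - {"sx": -0.064,"aperture": 0.085}
    - {"sx": -0.032,"aperture": 0.085}

```text
clock: 7.4
position: [0.5339, 0.3238, 0.0322]
tcp_rot: [0.02, 1.0, -0.0, 0.0]
wrist_force: [-3.7, 0.7, 1.6]
width: 0.085
grasp_force: 1.7
```

>>> shift_gripper:
  rows:
    - {"sx": -0.032,"aperture": 0.085}
    - {"sx": -0.032,"aperture": 0.085}

```text
clock: 7.65
position: [0.5368, 0.3236, 0.0322]
tcp_rot: [0.02, 1.0, -0.0, -0.001]
wrist_force: [-7.5, 0.3, 4.4]
width: 0.0848
grasp_force: 3.6
```

In the tool's units: -0.0015 m is -0.024.

>>> shift_gripper:
  rows:
    - {"sx": -0.024,"aperture": 0.085}
    - {"sx": -0.024,"aperture": 0.085}

```text
clock: 7.9
position: [0.537, 0.3236, 0.0322]
tcp_rot: [0.02, 1.0, -0.001, -0.003]
wrist_force: [-12.6, -2.7, 9.3]
width: 0.0851
grasp_force: 6.3
```

>>> shift_gripper:
  rows:
    - {"sx": -0.016,"aperture": 0.085}
    - {"sx": -0.016,"aperture": 0.085}
    - {"aperture": 0.085}

```text
clock: 8.28
position: [0.5372, 0.3236, 0.0321]
tcp_rot: [0.019, 1.0, -0.002, -0.005]
wrist_force: [-14.3, -2.5, 10.6]
width: 0.0851
grasp_force: 7.2
```

Force rose to 14 N with no further motion at TCP x = 0.537 (0.536 expected), so the stone is against the rail. Now for the jaw: retract, raise, close the fingers, and move behind the tab.

In the tool's units: -0.04 m is -0.64, -0.036 m is -0.576.

>>> shift_gripper:
  rows:
    - {"sx": 0.24,"aperture": 0.085}
    - {"sx": 0.24,"aperture": 0.085}
    - {"sz": -0.64,"aperture": 0.085}
    - {"sz": -0.64,"aperture": 0.085}
    - {"sx": -0.1824,"sy": -0.576,"aperture": 0}
    - {"sx": -0.1824,"sy": -0.576,"aperture": 0}
    - {"sx": -0.1824,"sy": -0.576,"aperture": 0}
    - {"sx": -0.1824,"sy": -0.576,"aperture": 0}
    - {"sx": -0.1824,"sy": -0.576,"aperture": 0}
    - {"aperture": 0}
    - {"aperture": 0}
    - {"aperture": 0}

```text
clock: 9.78
position: [0.5619, 0.1444, 0.1125]
tcp_rot: [0.019, 1.0, 0.0, 0.0]
wrist_force: [-0.1, 0.2, 0.0]
width: 0.0001
grasp_force: 0.0
```

```bash
python3 - <<'E'
from h import *
w=camera_info("wrist")
v=cv2.resize(capture("wrist"),(500,375),interpolation=2); b=cv2.resize(capture("scene")[130:270,160:300],(300,300),interpolation=2)
p=np.zeros((375,800,3),np.uint8);p[:,:500]=v;p[:300,500:]=b
cv2.imwrite("pics/j1.png",p);np.save("w2.npy",w,allow_pickle=True);print(w["xyz"])
E
```

```text
[0.48342242 0.1467732  0.23607962]
```

View pics/j1.png

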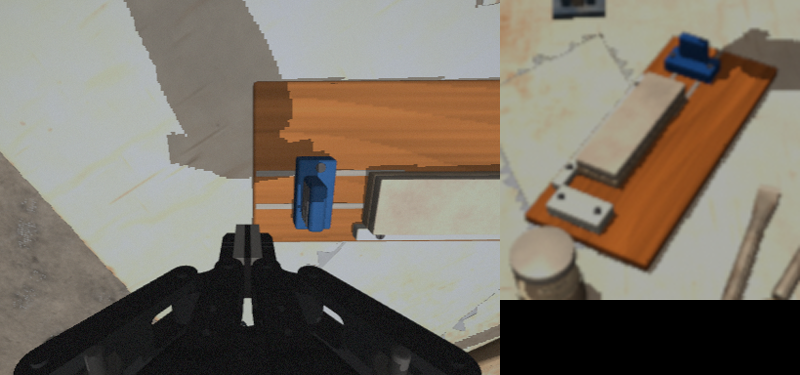

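The jaw is visible at wrist (296–336, 157–230) with the closed fingers to its left, clear in y. The stone lies grey up along the rail.

```bash
python3 - <<'E'
from h import *
w=np.load("w2.npy",allow_pickle=True).item();S=.9766
for p,z in [((296,160),.0325),((296,229),.0325),((305,180),.061),((303,226),.061),((254,83),.016)]: print(p,ray(w,np.array(p)/S,z))
E
```

```text
(296, 160) [0.53102029 0.18281771 0.0325    ]
(296, 229) [0.59026233 0.18388198 0.0325    ]
(305, 180) [0.53848762 0.18413319 0.061     ]
(303, 226) [0.57309831 0.18367669 0.061     ]
(254, 83) [0.47344449 0.15256326 0.016     ]
```

In the tool's units: 0.027 m is 0.432, 0.026 m is 0.416.

>>> shift_gripper:
  rows:
    - {"sz": 0.432,"aperture": 0}
    - {"sz": 0.416,"aperture": 0}
    - {"aperture": 0}
    - {"sy": 0.16,"aperture": 0}
    - {"sy": 0.16,"aperture": 0}
    - {"sy": 0.096,"aperture": 0}
    - {"sy": 0.096,"aperture": 0}
    - {"sy": 0.096,"aperture": 0}

```text
clock: 10.88
position: [0.5639, 0.1796, 0.0596]
tcp_rot: [0.021, 1.0, -0.001, 0.0]
wrist_force: [-0.7, -2.6, 2.2]
width: -0.0001
grasp_force: 1.5
```

>>> shift_gripper:
  rows:
    - {"sy": 0.096,"aperture": 0}
    - {"sy": 0.096,"aperture": 0}
    - {"sy": 0.096,"aperture": 0}
    - {"sy": 0.096,"aperture": 0}

```text
clock: 11.38
position: [0.5648, 0.2048, 0.0593]
tcp_rot: [0.02, 1.0, -0.0, 0.0]
wrist_force: [-0.2, -2.3, 2.5]
width: -0.0001
grasp_force: 1.5
```

>>> shift_gripper:
  rows:
    - {"sy": 0.08,"aperture": 0}
    - {"sy": 0.08,"aperture": 0}

```text
clock: 11.62
position: [0.5651, 0.2125, 0.0594]
tcp_rot: [0.021, 1.0, -0.002, -0.001]
wrist_force: [-1.1, -7.8, 5.8]
width: 0.0002
grasp_force: 3.5
```

In the tool's units: 0.005 m is 0.08.

>>> shift_gripper:
  rows:
    - {"sy": 0.08,"aperture": 0}
    - {"sy": 0.08,"aperture": 0}
    - {"sy": 0.08,"aperture": 0}

```text
clock: 12.0
position: [0.5656, 0.2273, 0.0594]
tcp_rot: [0.021, 1.0, -0.002, -0.001]
wrist_force: [-1.2, -6.9, 6.4]
width: 0.0002
grasp_force: 3.6
```

>>> shift_gripper:
  rows:
    - {"sy": 0.048,"aperture": 0}
    - {"sy": 0.048,"aperture": 0}

```text
clock: 12.25
position: [0.5658, 0.2334, 0.0593]
tcp_rot: [0.021, 1.0, -0.002, -0.001]
wrist_force: [-1.7, -6.7, 5.9]
width: -0.0001
grasp_force: 3.5
```

>>> shift_gripper:
  rows:
    - {"sy": 0.032,"aperture": 0}
    - {"sy": 0.032,"aperture": 0}

```text
clock: 12.5
position: [0.5658, 0.2349, 0.0594]
tcp_rot: [0.021, 1.0, -0.004, -0.001]
wrist_force: [-2.3, -12.4, 10.1]
width: 0.0003
grasp_force: 6.5
```

In the tool's units: 0.002 m is 0.032.

>>> shift_gripper:
  rows:
    - {"sy": 0.032,"aperture": 0}
    - {"sy": 0.032,"aperture": 0}
    - {"aperture": 0}

```text
clock: 12.88
position: [0.5658, 0.235, 0.0594]
tcp_rot: [0.022, 1.0, -0.006, -0.002]
wrist_force: [-3.8, -16.5, 13.2]
width: 0.0001
grasp_force: 8.6
```

>>> shift_gripper:
  rows:
    - {"sy": -0.24,"aperture": 0}
    - {"sy": -0.24,"aperture": 0}
    - {"sz": -0.64,"aperture": 0}
    - {"sz": -0.64,"aperture": 0}
    - {"sx": 0.32,"sy": -0.32,"sz": -0.48,"aperture": 0}
    - {"sx": 0.32,"sy": -0.32,"sz": -0.48,"aperture": 0}
    - {"aperture": 0}

```text
clock: 13.75
position: [0.524, 0.175, 0.2016]
tcp_rot: [0.021, 1.0, 0.001, 0.002]
wrist_force: [0.2, 0.8, -0.4]
width: 0.0001
grasp_force: 0.0
```

```bash
python3 - <<'E'
from h import *
w=camera_info("wrist")
v=cv2.resize(capture("wrist")[:300,200:],(416,400),interpolation=2); b=cv2.resize(capture("scene")[140:250,170:280],(380,400),interpolation=2)
cv2.imwrite("pics/e1.png",np.hstack([v,b]));np.save("w3.npy",w,allow_pickle=True);print(w["xyz"])
E
```

```text
[0.44503239 0.17753413 0.32490832]
```

View pics/e1.png

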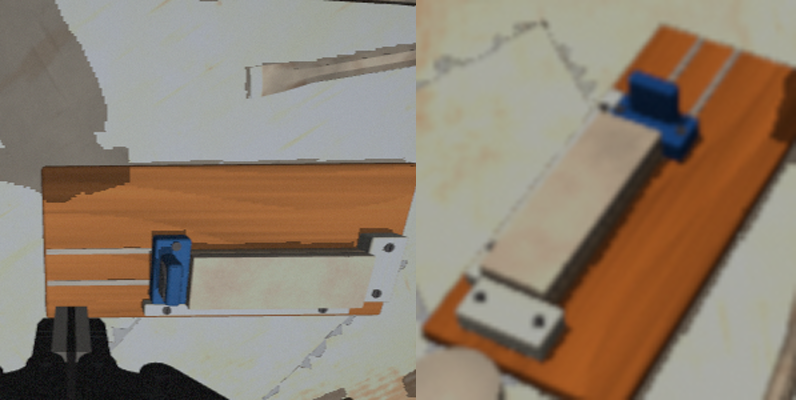

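The stone is clamped between the jaw (face at wrist col ~190) and the end stop (~372). Its front edge, (190,258)–(372,255), is parallel to the board edge, (45,167)–(416,162). I'll check flushness numerically.

```bash
python3 - <<'E'
from h import *
w=np.load("w3.npy",allow_pickle=True).item();k=4/3
P=lambda u,v,z:ray(w,(u/k+200,v/k),z)
a=P(190,258,.040);b=P(372,255,.040);c=P(45,168,.016);d=P(412,164,.016);e=P(188,308,.040);f=P(366,310,.040)
n=lambda p,q:np.arctan2(-(q-p)[0],(q-p)[1])
print(a,b,np.linalg.norm(b-a),n(a,b),n(c,d))
u=(d-c)/np.linalg.norm(d-c);x=np.array([u[1],-u[0]])
for p in(a,b,e,f):print((p-c)[:2]@x-.070)
E
```

```text
[0.54810916 0.27161776 0.04      ] [0.55180758 0.4204284  0.04      ] 0.1488565923363958 -0.024848124439073572 -0.031236207752405865
0.0012693028214444957
0.0003184009752300043
0.0467750031535384
0.05042790095003999
```

```bash
python3 -c "from plant import *;print(hand_in())"
```

```text
the job is handed in; nothing more can be done
None
```

The job is handed in. The stone is tipped flat with its grey face up, flush with the rail to within about 2 mm by camera and square to it, and the jaw is closed on it against the end stop. The arm never touched the chisels or the jar; the verdict was not shown.

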